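# Snap the guard on the clipper and tug-test it

## Robot

A 7-joint arm with a two-finger parallel gripper is mounted at the origin on the work surface. World frame = base frame: x ahead of the robot, y to its left, z up, the work surface at z = 0. Lengths are in mm, angles in rad, forces in N, time in s.
With the tool pointing down it reaches from about 425 to 950 mm from the base axis. Payload 4.7 kg.
Tool frame: the origin (TCP) lies at the very end of the fingers, on their centre line; the grasp point (between the pads) lies 19 mm behind it; z points along the fingers, y is the line along which they close (so a half turn about z gives the same grasp; the last joint's range is limited). The gripper opens to 85 mm and grips with 20 to 120 N. Pads are 22 mm wide; open, the fingers measure 114 mm over their backs; the gripper's body (76 mm by 85 mm) begins 54 mm behind the grasp point. The pads swing forward as they close: fully open they stand 13 mm farther back than shut.
Start: joints at [-1.151, 0.469, -0.049, 1.532, 0.024, 1.141, -0.082], TCP at [292.836, 608.19, 231.335] pointing down, gripper open.
Joint ranges: [-2.59, 2.59], [-0.33, 1.99], [-1.39, 1.29], [0.1, 2.45], [-1.04, 4.18], [0.21, 1.99], [-2.66, 2.66]. Speed limits (rad/s): [2.57, 2.57, 3.14, 3.14, 3.14, 3.14, 3.14].

## Interface

Orientations are given as a unit quaternion [w, x, y, z].
In Python, from workcell import telemetry, optics, job gives the robot as it stands.
- The arm moves only by the tool jog_arm, never from a script. Its argument "motion" is a list of rows, each a list of 4 numbers: the shift along the tool's x, y, z in units of 30 mm (1.0 is 30 mm), then the turn about the tool's z in degrees. A call has 1 to 12 rows; each row shifts and turns the commanded pose from where the row before left it, along the tool's axes as they then stand; what a row does not reach is not made up. A row lasts 1/10 s, in which the tool goes at most 50 mm and 8.59 degrees, less where a joint would pass 70% of its speed; a pose out of reach is approached as far as the arm can. A call is refused whole if a number of a shift passes 1 or a number of a turn 8.59, either way. A call with a gripper value outside its range is refused whole. "claw" is the finger opening in mm, from 0 to 85.4, set as the call begins (left out, the last holds). The fingers move at their own pace and stop on an object; "squeeze" is the grip in N (left out, the last holds). Time passes only in rows, so rows that do not move let the fingers close. It gives the time, the measured TCP pose, the force, the opening and the grip force at its end, in the units of the state.
- telemetry.read_state(): the state, without advancing time (a new reading comes with each control period).
- optics.snapshot(name): name is "scene" or "side" or "wrist"; returns the picture (420x560x3 uint8, red, green, blue); there is no depth.
- optics.camera_model(name): a dict with "fov_y" (degrees; the focal length in pixels is half the picture's height over the tangent of half this angle, whatever the lens; pixels are square), "cx", "cy" (the principal point, pixels), "dist_coeffs" ([k1, k2, p1, p2, k3] as OpenCV has them; the pictures are not rectified), "cam_to_world" (4x4, takes a point from camera to world coordinates); the wrist camera has in their place "hand_eye" (4x4, takes a point from camera to tool coordinates, whose origin is the TCP and whose axes are the flange's). Camera axes: x right, y up, looking along -z (the intrinsics and any distortion apply to the point x, -y, -z); pixel columns grow to the right and rows downward; lengths in mm; the calibration is good to about 2 mm. A picture is of the moment at which its call begins: read the wrist's pose just before it. camera_model takes no time and is no camera call.
- job.close_job(): hands the job in; it is judged then, once.
The state is a dict: "time_s": time; "joint_pos": joint angles; "joint_vel": joint speeds; "joint_efforts": joint torques, N m; "ee_pos": TCP position; "ee_rot": TCP orientation; "contact_force": force on the tool from outside, world axes, zero at the start; "torque": the same for the moment, N m; "grip_width": finger opening in mm; "finger_force": force on a finger pad.
Only numpy, scipy, OpenCV 4.12 (cv2) and the standard library are available. Lean on these libraries where they do the work, as an engineer would, in place of code of your own. Each camera call takes 0.05 s, during which the arm holds its last target. There are 200 camera calls.

## Task

Take the longer of the two clipper guards from the turntable, set it over the head of the clipper that stands in the bench clamp, and press it straight down, without ramming it, until it snaps fully home on the clipper's shoulder. Then prove that it holds: pull straight up on it with a rising force to 10 N, keep it at 10 N for a good two seconds, never exceeding 15 N, then ease off, let go and leave the guard on the clipper. Leave everything else as it lies.

Things in the scene. Friction and masses are not known exactly. Their poses are not given: they have to be found in the camera images.
- long_guard: The longer clipper guard, black plastic, 30 g, standing mouth down on the turntable. Collar 28 (x) by 48 (y) mm and 25 mm high, open below, walls 3 mm, cavity 22.4 by 42.4 mm; comb teeth above narrow to 11 by 43 mm at 58 mm over the rim. Origin: centre of the rim (underside); z up, y along its width. Take it across x by the long faces of the collar. Fits the clipper either way round.
- long_guard_window (a point): On the long guard: centre of the window in its +y side wall, 12.5 mm over the rim; another in the -y wall. Windows are 12 mm long (x) and reach from 6 to 19 mm over the rim; the clipper's catches spring out into them.
- short_guard: The shorter guard: same collar, but only 40 mm high in all; also stands mouth down on the turntable. Origin and axes as for the long one. To be left where it is.
- clipper_stand: Hair clipper standing blade up, clamped in a steel bench stand that is screwed down (foot 120 by 100 mm); immovable, 170 mm high in all. Origin: centre of the foot's underside; y along the width of the blade.
- seat (a point): Centre of the clipper's flat, rigid shoulder (36 by 53 mm), 140 mm above the foot's underside, axes as the stand. Home is the guard's rim on this shoulder, its origin at this point, widths (y) parallel. The head rises from here: 20 (x) by 40 (y) mm for 18 mm, then a wedge to the blade edge, 5 by 36 mm, at 28 mm, with blade teeth to 30 mm.
- catches: Two sprung steel catches, one on each y side of the head, tips 10.2 mm above the shoulder and 4.4 mm out. Origin as seat. A guard coming down meets them with its rim 17 to 19 mm above the shoulder; they resist with up to 14 N and let it snap home once the rim is 4 mm away. Pulled up, it rises 1.5 to 2 mm freely, then they hold it stiffly (about 15 N per mm); above 20 N it may tear off.
- susan_base: Foot of the turntable (lazy susan), fixed. Origin: centre of its underside. On it a round bamboo top, 300 mm across, whose upper face is 30 mm above this origin; it turns stiffly.
- comb: Steel comb, 190 mm long (y), 25 mm wide, 5 mm thick, lying on the turntable. Leave alone.
- pin_brush: Orange pin brush lying pins up on the mat, 220 mm long (x), 62 mm wide, 32 mm high. Leave alone.
- tub: Closed white tub, 92 mm across, 72 mm high, on the mat. Leave alone.
Not all that is in view belongs to the job. There is more than one size of the clipper_stand; the one meant has the size given above.

How it is judged:
By the outcome, as a careful person would: the job done as asked, in the order asked, and still so for the second after the job is handed in, with the robot touching nothing.
It also fails if it takes over 72 s, if anything falls off the work surface, if the arm or the gripper's body presses on something with over 40 N, if the wrist force passes 120 N, or if a joint passes its speed limit or range.

## Working session

There is one attempt and no reset: what is moved stays moved. The work goes in short steps, Python scripts to look and compute and a tool call to move; the robot and the scene stay as the last step left them, time stands still between calls to the robot, and variables do not carry over. Pictures are saved under pics/ and viewed, at most 11 in all, crops included, and the job is handed in when it is done.

Besides the shell and the picture viewer there is one more tool, called after "Call:" as name([rows], argument=value, ...), one row to a line, values as JSON. jog_arm: Moves the arm, as the interface text tells. Its arguments: {"type":"object","properties":{"motion":{"type":"array","items":{"type":"array","items":{"type":"number"}}},"claw":{"type":"number"},"squeeze":{"type":"number"}},"required":["motion"]}

```bash
mkdir -p pics
cat > h.py <<'E'
import numpy as np, cv2
from workcell import telemetry, optics, job
def snap(n,f):
    im=optics.snapshot(n); cv2.imwrite('pics/'+f,im[:,:,::-1]); return im
def K(m):
    f=210/np.tan(np.radians(m['fov_y'])/2); return np.array([[f,0,m['cx']],[0,f,m['cy']],[0,0,1]])
E
python3 - <<'E'
from h import *
s=telemetry.read_state(); print(s)
for n in('scene','side','wrist'):
    snap(n,n+'1.png'); print(n,optics.camera_model(n))
a=[cv2.imread(f'pics/{n}1.png') for n in('scene','side')]
E
```

```text
{'time_s': 0.0, 'joint_pos': array([-1.15093261,  0.46945048, -0.0485813 ,  1.5337018 ,  0.02410681,
        1.14099684, -0.08230234]), 'joint_vel': array([-0.00128091,  0.00184576, -0.00090432,  0.00011146,  0.00233838,
       -0.00085709,  0.00086757]), 'joint_efforts': array([ 5.95371876e-04, -5.10301352e+01, -4.66904417e-02, -2.37722433e+01,
        1.05813573e-02,  7.36810587e-03, -1.11579712e-05]), 'ee_pos': array([292.59465423, 607.63451267, 230.25195436]), 'ee_rot': array([-1.77536957e-04,  2.22493833e-01,  9.74933599e-01, -9.69176986e-04]), 'contact_force': array([-0.36695521,  0.51451795,  0.66646544]), 'torque': array([0.00319141, 0.03198173, 0.02472468]), 'finger_force': 0.0, 'grip_width': 85.26579239279647}
scene {'fov_y': 45.99330172831143, 'cx': 283.3988807568454, 'cy': 199.21727832489185, 'dist_coeffs': array([0.04618894, 0.        , 0.        , 0.        , 0.        ]), 'cam_to_world': array([[-7.30629596e-01, -5.25043693e-01,  4.36473956e-01,
         1.16930561e+03],
       [ 6.82676478e-01, -5.72570271e-01,  4.54000124e-01,
         4.16230738e+02],
       [ 1.154
[... 515 characters left out ...]
       [ 2.10325655e-02,  7.76481867e-01,  6.29788490e-01,
         8.08884188e+02],
       [ 0.00000000e+00,  0.00000000e+00,  0.00000000e+00,
         1.00000000e+00]])}
wrist {'fov_y': 61.79057742060789, 'cx': 280.9017396895468, 'cy': 207.71588901436607, 'dist_coeffs': array([-0.02077346,  0.        ,  0.        ,  0.        ,  0.        ]), 'hand_eye': array([[ 4.60769236e-04,  9.49284296e-01,  3.14418692e-01,
         7.97263939e+01],
       [ 9.99999767e-01, -5.95887114e-04,  3.33622500e-04,
        -4.18382611e-01],
       [ 5.04060647e-04,  3.14418465e-01, -9.49284349e-01,
        -1.41576840e+02],
       [ 0.00000000e+00,  0.00000000e+00,  0.00000000e+00,
         1.00000000e+00]])}
```

View pics/scene1.png

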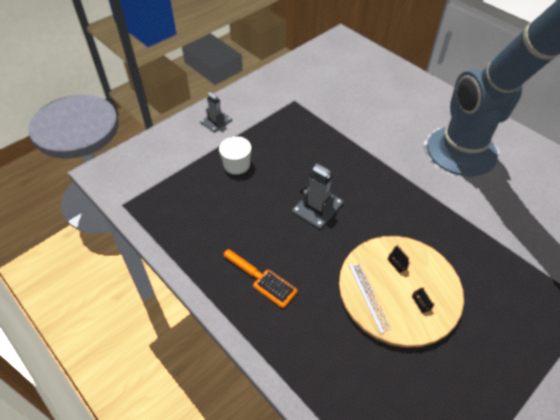

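View pics/side1.png

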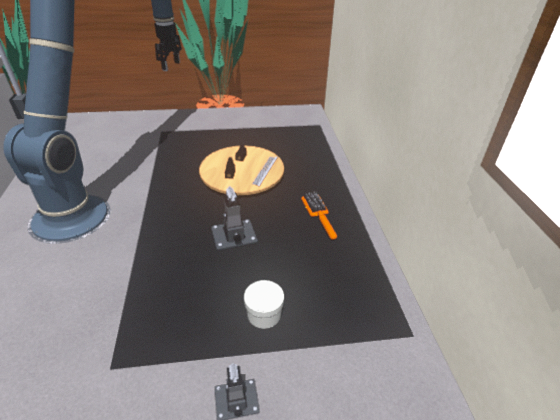

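View pics/wrist1.png

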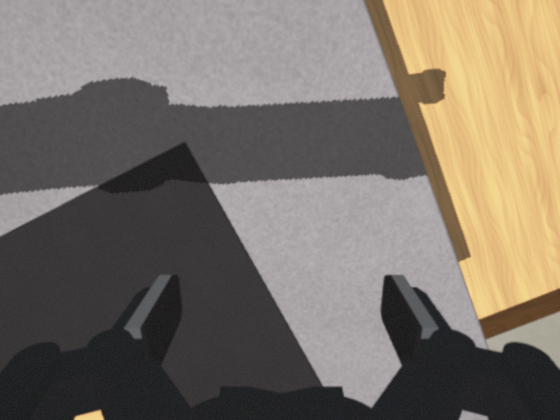

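The scene shows the turntable at about (401,290), with the tall guard at (399,259), the short one at (423,300), the near stand at (318,205) and a second stand at (215,115). In the side view the tall guard is at (230,168), the short one at (241,153) and the near stand at (234,230). The wrist sees only the mat and the fingers. I'll zoom in next.

```bash
cat >> h.py <<'E'
def ray(m,uv,T=None):
    T=m['cam_to_world'] if T is None else T
    p=cv2.undistortPoints(np.array([[uv]],float),K(m),m['dist_coeffs'])[0,0]
    d=T[:3,:3]@[p[0],-p[1],-1]; return T[:3,3],d
def onz(m,uv,z,T=None):
    o,d=ray(m,uv,T); return o+d*(z-o[2])/d[2]
def proj(m,P,T=None):
    T=m['cam_to_world'] if T is None else T
    q=(np.atleast_2d(P)-T[:3,3])@T[:3,:3]; q=q*[1,-1,-1]
    return cv2.projectPoints(q,np.zeros(3),np.zeros(3),K(m),m['dist_coeffs'])[0][:,0]
def wristT(m,s):
    from scipy.spatial.transform import Rotation as R
    T=np.eye(4);w,x,y,z=s['ee_rot'];T[:3,:3]=R.from_quat([x,y,z,w]).as_matrix();T[:3,3]=s['ee_pos'];return T@m['hand_eye']
E
python3 - <<'E'
from h import *
a=cv2.imread('pics/scene1.png');b=cv2.imread('pics/side1.png')
def c(i,x,y,w=100,h=75): return cv2.resize(i[y:y+h,x:x+w],(400,300),interpolation=cv2.INTER_CUBIC)
cv2.imwrite('pics/c1.png',np.vstack([np.hstack([c(a,270,155),c(a,350,235)]),np.hstack([c(b,185,175),c(b,195,125)])]))
ms=optics.camera_model('scene');mi=optics.camera_model('side')
print('stand foot',onz(ms,(318,207),0),onz(mi,(234,235),0))
print('far stand',onz(ms,(216,120),0),onz(mi,(236,400),0))
print('long',onz(ms,(399,259),60),onz(mi,(230,168),60))
print('short',onz(ms,(423,300),50),onz(mi,(241,153),50))
print('turn',onz(ms,(401,290),30),onz(mi,(242,168),30))
E
```

```text
stand foot [ 490.58129815 -146.33562148    0.        ] [ 497.6622189  -136.36271625    0.        ]
far stand [ 477.94801728 -631.83461125    0.        ] [ 482.40501569 -626.20186279    0.        ]
long [496.16781395 136.20276763  60.        ] [498.20157232 136.20416895  60.        ]
short [538.11414699 243.45796582  50.        ] [541.24163919 247.3265466   50.        ]
turn [543.92917164 187.5051273   30.        ] [540.19524098 177.95809101  30.        ]
```

View pics/c1.png

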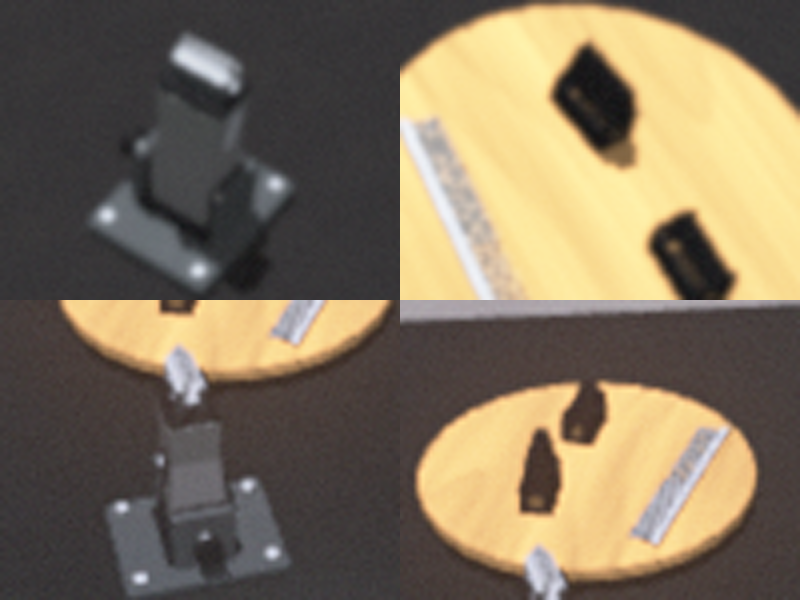

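The crops show the near stand with a steel foot and its blade at scene (320,170), and the tall guard at scene (399,259) and side (230,168). The tall guard is the one nearer the stand. I'll move above it.

Call:
jog_arm([
  [-0.4, -0.35, 0, 0],
  [-0.9, -0.79, 0, 0],
  [-0.9, -0.79, 0, 0],
  [-0.9, -0.79, 0, 0],
  [-0.9, -0.79, 0, 0],
  [-0.9, -0.79, 0, 0],
  [-0.9, -0.79, 0, 0],
  [-0.9, -0.79, 0, 0],
  [-0.9, -0.79, 0, 0],
  [-0.9, -0.79, 0, 0],
  [-0.9, -0.79, 0, 0],
  [-0.9, -0.79, 0, 0],
])

```text
time_s: 1.35
ee_pos: [453.7, 226.9, 231.4]
ee_rot: [0.0, 0.223, 0.975, -0.0]
contact_force: [0.6, -0.6, 0.2]
grip_width: 85.5
finger_force: 0.0
```

Call:
jog_arm([
  [-0.9, -0.79, 0, 0],
  [-0.9, -0.79, 0, 0],
  [-0.6, -0.5, 0, 0],
  [-0.2, -0.2, 0, 0],
  [0, 0, 0, 0],
  [0, 0, 0, 0],
  [0, 0, 0, 0],
])

```text
time_s: 2.05
ee_pos: [493.5, 135.9, 231.2]
ee_rot: [-0.0, 0.221, 0.975, 0.0]
contact_force: [-0.5, -0.2, -0.8]
grip_width: 85.5
finger_force: 0.0
```

Run:
```python
from h import *
s=telemetry.read_state(); snap('wrist','w2.png'); print(s['time_s'],s['ee_pos'],s['ee_rot'],s['joint_pos'],s['contact_force'])
import pickle; pickle.dump(s,open('s2.pkl','wb'))
```

```text
2.05 [493.46908291 135.93077168 231.22978305] [-2.65118431e-04  2.21107451e-01  9.75249380e-01  2.67963315e-04] [-0.49634375  0.20035282  0.16924323  1.9238253  -0.04019375  1.02073232
  0.81549787] [-0.452003   -0.23363444 -0.75481628]
```

View pics/w2.png

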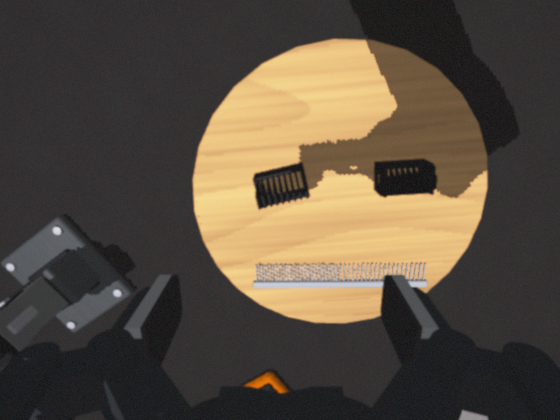

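The wrist image shows the long guard's teeth at (281,186) with corners at about (254,180), (302,163), (309,196) and (259,209). The short guard is at (405,177), and the stand's foot screws are at (56,230), (10,267), (117,293) and (71,325). I'll fit the long guard's pose by its silhouette.

```bash
cat >> h.py <<'E'
from scipy.optimize import minimize
def boxpts(dx,dy,z): return [[sx*dx/2,sy*dy/2,z] for sx,sy in((1,1),(1,-1),(-1,-1),(-1,1))]
def placed(P,x,y,yaw,z0):
    c,s=np.cos(yaw),np.sin(yaw); return np.array(P)@np.array([[c,s,0],[-s,c,0],[0,0,1]])+[x,y,z0]
def fit(m,T,mask,P,z0,x0):
    S=8; big=cv2.GaussianBlur(mask.astype(np.float32),(0,0),1)
    def cost(v):
        uv=proj(m,placed(P,*v[:2],v[2],z0),T); h=cv2.convexHull(uv.astype(np.float32))
        r=np.zeros(mask.shape,np.float32); cv2.fillConvexPoly(r,np.round(h*16).astype(np.int32),1,cv2.LINE_AA,4)
        r=cv2.GaussianBlur(r,(0,0),1); return float(((r-big)**2).sum())
    best=None
    for d in(0,.2,-.2):
        q=minimize(cost,np.array(x0)+[0,0,d],method='Nelder-Mead',options=dict(initial_simplex=np.array(x0)+[0,0,d]+np.array([[0,0,0],[6,0,0],[0,6,0],[0,0,.15]]),xatol=.02,fatol=.01))
        if best is None or q.fun<best.fun: best=q
    return best.x,best.fun
E
python3 - <<'E'
from h import *; import pickle
s=pickle.load(open('s2.pkl','rb')); m=optics.camera_model('wrist'); T=wristT(m,s)
im=cv2.imread('pics/w2.png'); g=im.max(2)
lab=cv2.connectedComponents((g<62).astype(np.uint8))[1]
mk=np.zeros(g.shape,np.uint8); mk[150:222,240:322]=g[150:222,240:322]<75
mk=cv2.morphologyEx(mk,cv2.MORPH_CLOSE,np.ones((7,7)))
n,l,st,c=cv2.connectedComponentsWithStats(mk); i=1+st[1:,4].argmax(); mk=(l==i); print(st[i],c[i])
P=boxpts(28,48,0)+boxpts(28,48,25)+boxpts(11,43,58)
a=onz(m,(256,195),55,T);b=onz(m,(306,180),55,T); d=b-a; y0=np.arctan2(-d[0],d[1])
x,f=fit(m,T,mk,P,30,[495,136,y0]); print('guard',x,np.degrees(x[2]),f)
sc=[onz(m,p,8,T)[:2] for p in((56,230),(117,293),(71,325),(10,267))]
print(sc,[np.linalg.norm(sc[k]-sc[(k+1)%4]) for k in range(4)],np.mean(sc,0))
E
```

```text
[ 254  163   54   45 1685] [280.78160237 184.91513353]
guard [ 4.97601510e+02  1.34477454e+02 -1.91367756e-01] -10.964564773262744 121.03768920898438
[array([ 444.76701119, -122.6174642 ]), array([ 542.73130109, -105.7462544 ]), array([ 556.40955309, -184.21464694]), array([ 459.20362158, -201.38558993])] [np.float64(99.40643750199723), np.float64(79.65163655346393), np.float64(98.71086264073621), np.float64(80.0801682669944)] [ 500.77787174 -153.49098887]
```

Call:
jog_arm([
  [-0.2, -0.39, -0.18, 0],
  [-0.4, -0.78, -0.18, 0],
  [-0.4, -0.78, -0.18, 0],
  [-0.4, -0.78, -0.18, 0],
  [-0.4, -0.78, -0.18, 0],
  [-0.4, -0.78, -0.18, 0],
  [-0.4, -0.78, -0.18, 0],
  [-0.4, -0.78, -0.18, 0],
  [-0.4, -0.78, -0.18, 0],
  [-0.4, -0.78, -0.18, 0],
  [-0.4, -0.78, -0.18, 0],
  [-0.2, -0.39, 0, 0],
])

```text
time_s: 3.3
ee_pos: [501.2, -158.0, 291.9]
ee_rot: [0.001, 0.224, 0.975, -0.0]
contact_force: [-0.3, -0.2, -0.4]
grip_width: 85.4
finger_force: 0.0
```

Call:
jog_arm([
  [0, 0, 0, 7.8],
  [0, 0, 0, 7.8],
  [0, 0, 0, 7.8],
  [0, 0, 0, 7.8],
  [0, 0, 0, 7.8],
  [0, 0, 0, 7.8],
  [0, 0, 0, 7.8],
  [0, 0, 0, 0],
  [0, 0, 0, 0],
  [0, 0, 0, 0],
])

```text
time_s: 4.3
ee_pos: [501.4, -154.6, 290.6]
ee_rot: [-0.0, 0.644, 0.765, 0.0]
contact_force: [-0.8, -0.1, 0.1]
grip_width: 85.4
finger_force: 0.0
```

Run:
```python
from h import *
s=telemetry.read_state(); snap('wrist','w3.png'); print(s['time_s'],s['ee_pos'],s['ee_rot'],s['joint_pos'],s['contact_force'])
import pickle; pickle.dump(s,open('s3.pkl','wb'))
```

```text
4.3 [ 501.36449118 -154.6412617   290.61747751] [-1.43064545e-04  6.43975722e-01  7.65045911e-01  5.61468896e-05] [-0.20982711  0.17544767  0.49841066  1.83249358 -0.09152085  1.15639979
  0.49049845] [-0.75022102 -0.07856127  0.05854677]
```

View pics/w3.png

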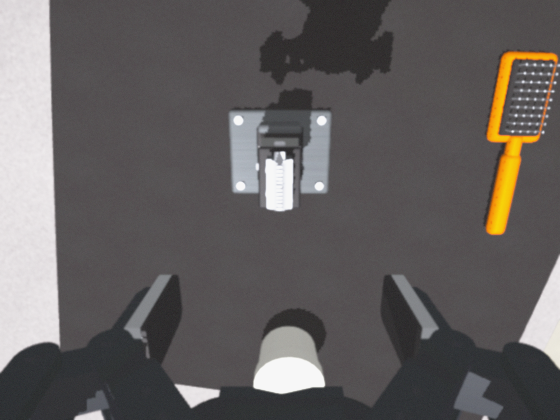

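The stand is seen square on: the foot spans about (230–331, 110–193), its screws are at (238,120), (322,120), (319,186) and (240,186), and the white blade head is at (279,185). Next I'll refine with screw centroids, a model overlay and a zoomed crop.

Run:
```python
from h import *; import pickle
from scipy.optimize import least_squares
s=pickle.load(open('s3.pkl','rb')); m=optics.camera_model('wrist'); T=wristT(m,s)
im=cv2.imread('pics/w3.png'); g=im.min(2).astype(float)
W=[]
for u,v in((238,120),(322,120),(319,186),(240,186)):
    w=np.clip(g[v-8:v+9,u-8:u+9]-150,0,None); yy,xx=np.mgrid[v-8:v+9,u-8:u+9]
    W.append(((w*xx).sum()/w.sum(),(w*yy).sum()/w.sum()))
print(np.round(W,1))
sc=np.array([onz(m,p,9,T)[:2] for p in W]); c=sc.mean(0); print(sc,c)
ex=(sc[1]+sc[2]-sc[0]-sc[3]); yaw=np.arctan2(ex[1],ex[0]); print('yaw',np.degrees(yaw))
w=2*np.arctan2(s['ee_rot'][2],s['ee_rot'][1]); print('tool y deg',np.degrees(w)-90)
z=6; X0,Y0=200,90; crop=cv2.resize(im[Y0:Y0+100,X0:X0+133],None,fx=z,fy=z,interpolation=cv2.INTER_CUBIC)
for P,col in((boxpts(36,53,140),(0,255,0)),(boxpts(5,36,168),(0,0,255)),(boxpts(20,40,158),(255,0,0)),(boxpts(120,100,0),(0,255,255))):
    uv=(proj(m,placed(P,*c,yaw,0),T)-[X0,Y0]+.5)*z
    cv2.polylines(crop,[np.round(uv).astype(np.int32)],True,col,1)
cv2.imwrite('pics/c3.png',crop)
```

```text
[[238.1 120.5]
 [321.1 120.6]
 [318.5 185.5]
 [240.4 184.9]]
[[ 443.96674923 -116.43122423]
 [ 540.10557152  -99.85861107]
 [ 553.12819746 -177.58315877]
 [ 457.33389874 -193.4446424 ]] [ 498.63360424 -146.82940912]
yaw 9.591594900099182
tool y deg 9.822154876261948
```

View pics/c3.png

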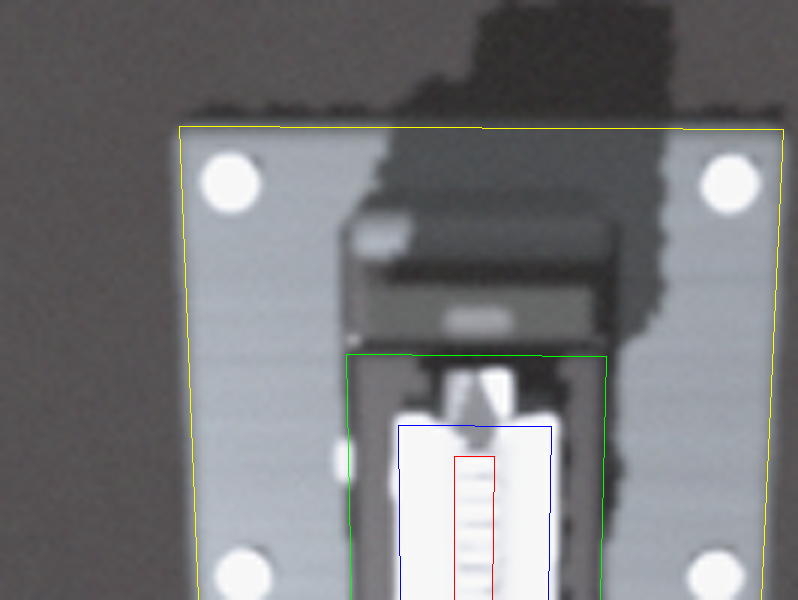

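The overlay fits the foot, shoulder (green) and head (blue) well, with the seat near (498.6,-146.8) and the head's top edge about 1 px high of the model. I'll cross-check with w2 and the fixed cameras.

Run:
```python
from h import *; import pickle
m=optics.camera_model('wrist')
def cen(g,u,v,r):
    u,v=int(u),int(v); t=g[v-r:v+r+1,u-r:u+r+1]; w=np.clip(t-(t.min()+t.max())/2,0,None); yy,xx=np.mgrid[v-r:v+r+1,u-r:u+r+1]
    return (w*xx).sum()/w.sum(),(w*yy).sum()/w.sum()
s=pickle.load(open('s2.pkl','rb')); T=wristT(m,s); g=cv2.imread('pics/w2.png').min(2).astype(float)
W=[cen(g,*p,6) for p in((56,230),(117,293),(71,325),(10,267))]; print(np.round(W,1))
q=np.array([onz(m,p,9,T)[:2] for p in W]); print('w2',q.mean(0),[np.linalg.norm(q[k]-q[k-1]) for k in range(4)])
c=[498.6,-146.8]; yaw=np.radians(9.6)
P=placed(boxpts(98,78,9),*c,yaw,0)
for n in('scene','side'):
    mm=optics.camera_model(n); g=cv2.imread(f'pics/{n}1.png').min(2).astype(float)
    uv=proj(mm,P); W=[cen(g,*np.round(p),4) for p in uv]; print(n,np.round(uv,1).tolist(),np.round(W,1).tolist())
    q=np.array([onz(mm,p,9)[:2] for p in W]); print(q.mean(0),[round(np.linalg.norm(q[k]-q[k-1]),1) for k in range(4)])
    print('blade',proj(mm,placed([[0,18,170],[0,-18,170]],*c,yaw,0)).round(1).tolist(), 'guard top',proj(mm,placed([[0,0,58]],497.6,134.5,0,30)).round(1).tolist())
```

```text
[[ 56.4 230.3]
 [116.7 292.8]
 [ 70.4 324.8]
 [  9.8 266.7]]
w2 [ 500.99464407 -152.24166426] [np.float64(80.15533828693285), np.float64(98.34209062364545), np.float64(80.02471304563765), np.float64(98.39910042488113)]
scene [[317.5, 224.3], [294.8, 210.6], [314.8, 189.6], [337.1, 202.4]] [[319.1, 222.1], [296.4, 208.4], [314.5, 190.5], [338.3, 200.5]]
[ 493.22220777 -148.15098856] [np.float64(97.2), np.float64(78.4), np.float64(85.7), np.float64(76.3)]
blade [[325.8, 171.1], [314.3, 164.8]] guard top [[400.3, 252.8]]
side [[247.4, 223.7], [253.7, 240.8], [220.2, 247.4], [215.5, 229.6]] [[246.4, 220.9], [252.6, 237.8], [219.7, 244.1], [215.0, 226.5]]
[ 496.85172283 -133.10607036] [np.float64(97.0), np.float64(78.5), np.float64(97.2), np.float64(79.1)]
blade [[229.8, 187.5], [232.5, 195.2]] guard top [[229.3, 161.3]]
```

Run:
```python
from h import *; import pickle
from scipy.optimize import least_squares
mw=optics.camera_model('wrist')
v=[]
v.append((mw,wristT(mw,pickle.load(open('s2.pkl','rb'))),[[56.4,230.3],[116.7,292.8],[70.4,324.8],[9.8,266.7]]))
v.append((mw,wristT(mw,pickle.load(open('s3.pkl','rb'))),[[238.1,120.5],[321.1,120.6],[318.5,185.5],[240.4,184.9]]))
sd=optics.camera_model('side'); v.append((sd,sd['cam_to_world'],[[215,226.5],[246.4,220.9],[252.6,237.8],[219.7,244.1]]))
sn=optics.camera_model('scene'); v.append((sn,sn['cam_to_world'],[[338.3,200.5],[319.1,222.1],[296.4,208.4],None]))
# order: (-x,+y),(+x,+y),(+x,-y),(-x,-y)
def model(p): return placed([[-p[4]/2,p[5]/2,0],[p[4]/2,p[5]/2,0],[p[4]/2,-p[5]/2,0],[-p[4]/2,-p[5]/2,0]],p[0],p[1],p[3],p[2])
def res(p,sel):
    r=[]
    for i in sel:
        m,T,W=v[i]; uv=proj(m,model(p),T)
        for a,b in zip(uv,W):
            if b is not None: r+=list(a-b)
    return np.array(r)
for sel in([0,1,2,3],[0,1],[1,2,3],[0,1,2],[2,3]):
    q=least_squares(res,[499,-147,9,.167,98,78],args=(sel,)); print(sel,q.x.round(2),'rms',np.sqrt((q.fun**2).mean()).round(2))
    if len(sel)==4: print(q.fun.reshape(-1,2).round(1).tolist())
```

```text
[0, 1, 2, 3] [ 4.9851e+02 -1.4462e+02  1.8140e+01  1.7000e-01  9.5500e+01  7.7290e+01] rms 0.47
[[-0.7, 0.1], [-0.9, -0.1], [-0.5, -0.4], [-0.3, -0.2], [0.1, -0.9], [0.2, -0.7], [0.3, -0.5], [0.0, -0.1], [0.6, 0.4], [0.5, 0.3], [0.5, 0.2], [0.7, 0.3], [-0.6, 0.5], [-0.6, 0.3], [-0.6, 0.4]]
[0, 1] [ 4.9888e+02 -1.4543e+02  1.6710e+01  1.7000e-01  9.5900e+01  7.7560e+01] rms 0.33
[1, 2, 3] [ 4.9809e+02 -1.4488e+02  1.9680e+01  1.7000e-01  9.5070e+01  7.6700e+01] rms 0.31
[0, 1, 2] [ 4.9865e+02 -1.4483e+02  1.7770e+01  1.7000e-01  9.5650e+01  7.7320e+01] rms 0.45
[2, 3] [ 4.9687e+02 -1.4414e+02  1.9030e+01  1.7000e-01  9.5870e+01  7.7580e+01] rms 0.06
```

Call:
jog_arm([
  [0.4, 0.07, 0, 0],
  [0.9, 0.14, 0.1, 0],
  [0.9, 0.14, 0.3, 0],
  [0.9, 0.14, 0.4, 0],
  [0.9, 0.14, 0.4, 0],
  [0.9, 0.14, 0.4, 0],
  [0.9, 0.14, 0.4, 0],
  [0.9, 0.14, 0.4, 0],
  [0.9, 0.14, 0.3, 0],
  [0.9, 0.14, 0.3, 0],
  [0.7, 0.12, 0.2, 0],
  [0.3, 0.06, 0.1, 0],
])

```text
time_s: 5.55
ee_pos: [497.2, 136.9, 191.0]
ee_rot: [-0.001, 0.643, 0.766, -0.0]
contact_force: [0.8, -0.3, -0.4]
grip_width: 85.6
finger_force: 0.0
```

Call:
jog_arm([
  [0, 0, 0, 7],
  [0, 0, 0, 7],
  [0, 0, 0, 6.8],
  [0, 0, 0, 0],
  [0, 0, 0, 0],
  [0, 0, 0, 0],
])

```text
time_s: 6.15
ee_pos: [498.1, 133.6, 191.8]
ee_rot: [-0.0, 0.772, 0.636, 0.0]
contact_force: [-0.4, -0.0, -0.3]
grip_width: 85.4
finger_force: 0.0
```

```bash
cat >> h.py <<'E'
def tdelta(s,t):  # world delta -> tool units
    from scipy.spatial.transform import Rotation as R
    w,x,y,z=s['ee_rot']; return R.from_quat([x,y,z,w]).inv().apply(np.array(t)-s['ee_pos'])/30
E
python3 - <<'E'
from h import *; import pickle
s=telemetry.read_state(); im=snap('wrist','w4.png')[:,:,::-1].copy(); print(s['time_s'],s['ee_pos'],s['ee_rot'])
pickle.dump(s,open('s4.pkl','wb'))
m=optics.camera_model('wrist'); T=wristT(m,s)
P=boxpts(28,48,0)+boxpts(28,48,25)+boxpts(11,43,58)
uv=proj(m,placed(P,497.6,134.5,-.19,30),T); print(uv.round())
x0,y0=(uv.min(0)-18).astype(int); x1,y1=(uv.max(0)+18).astype(int)
g=im.max(2); mk=np.zeros(g.shape,np.uint8); mk[y0:y1,x0:x1]=g[y0:y1,x0:x1]<75
mk=cv2.morphologyEx(mk,cv2.MORPH_CLOSE,np.ones((9,9)))
n,l,st,c=cv2.connectedComponentsWithStats(mk); i=1+st[1:,4].argmax(); mk=(l==i)
x,f=fit(m,T,mk,P,30,[497.6,134.5,-.19]); print('guard',x,np.degrees(x[2]),f,mk.sum())
for k in(P[:4],P[4:8],P[8:]): cv2.polylines(im,[np.round(proj(m,placed(k,*x,30),T)).astype(np.int32)],True,(0,255,0),1)
cv2.imwrite('pics/w4o.png',im); print(tdelta(s,[x[0],x[1],60]))
E
```

```text
6.15 [498.10884104 133.58595619 191.80375086] [-4.03178854e-05  7.71750994e-01  6.35924832e-01  9.65896214e-05]
[[295. 158.]
 [295. 210.]
 [264. 210.]
 [263. 158.]
 [296. 164.]
 [296. 220.]
 [263. 220.]
 [261. 164.]
 [286. 176.]
 [286. 232.]
 [271. 232.]
 [271. 176.]]
guard [ 4.97896491e+02  1.33904634e+02 -2.08514493e-01] -11.947000402091906 106.24797058105469 2191
[ 0.00819294 -0.0092451   4.39345954]
```

View pics/w4o.png

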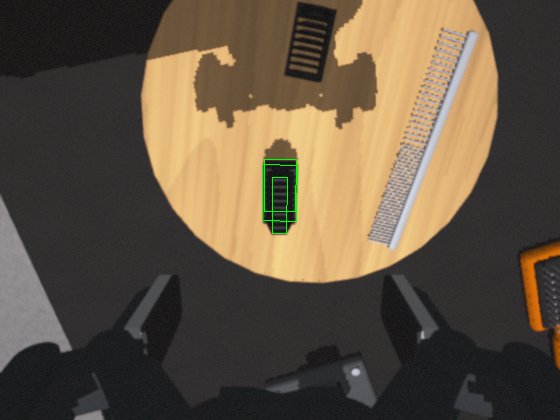

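The overlay matches the guard at (280,195), so its pose is (497.9,133.9) with yaw -11.9°. The fingers clear the comb. I'll descend and grasp.

Call:
jog_arm([
  [0.01, -0.01, 0.3, 0.9],
  [0, 0, 0.6, 0],
  [0, 0, 0.8, 0],
  [0, 0, 0.8, 0],
  [0, 0, 0.8, 0],
  [0, 0, 0.6, 0],
  [0, 0, 0.5, 0],
  [0, 0, 0.4, 0],
  [0, 0, 0.25, 0],
  [0, 0, 0.17, 0],
  [0, 0, 0, 0],
  [0, 0, 0, 0],
], claw=60, squeeze=60)

```text
time_s: 7.4
ee_pos: [498.3, 134.2, 35.5]
ee_rot: [0.0, 0.777, 0.629, 0.0]
contact_force: [-0.6, -0.3, -0.1]
grip_width: 60.0
finger_force: 0.0
```

Call:
jog_arm([
  [0, 0, 0, 0],
  [0, 0, 0, 0],
  [0, 0, 0, 0],
  [0, 0, 0, 0],
  [0, 0, 0, 0],
  [0, 0, 0, 0],
  [0, 0, 0, 0],
  [0, 0, 0, 0],
  [0, 0, 0, 0],
  [0, 0, 0, 0],
  [0, 0, 0, 0],
  [0, 0, 0, 0],
], claw=20, squeeze=60)

```text
time_s: 8.6
ee_pos: [498.3, 134.2, 35.8]
ee_rot: [0.0, 0.777, 0.629, 0.001]
contact_force: [-0.9, -0.3, 6.8]
grip_width: 27.1
finger_force: 59.5
```

Call:
jog_arm([
  [0, 0, -0.1, 0],
  [0, 0, -0.3, 0],
  [0, 0, -0.6, 0],
  [0, 0, -0.8, 0],
  [0, 0, -0.9, 0],
  [0, 0, -0.9, 0],
  [0, 0, -0.9, 0],
  [0, 0, -0.8, 0],
  [0, 0, -0.6, 0],
  [0, 0, -0.4, 0],
  [0, 0, -0.2, 0],
  [0, 0, 0, 0],
])

```text
time_s: 9.8
ee_pos: [498.0, 134.1, 230.5]
ee_rot: [0.0, 0.777, 0.629, 0.0]
contact_force: [0.1, 0.3, -1.4]
grip_width: 27.3
finger_force: 59.0
```

Call:
jog_arm([
  [-0.3, 0.06, 0, 0],
  [-0.7, 0.15, 0, 0],
  [-0.95, 0.2, 0, 0],
  [-0.95, 0.2, 0, 0],
  [-0.95, 0.2, 0, 0],
  [-0.95, 0.2, 0, 0],
  [-0.95, 0.2, 0, 0],
  [-0.95, 0.2, 0, 0],
  [-0.95, 0.2, 0, 0],
  [-0.8, 0.18, 0, 0],
  [-0.5, 0.12, 0, 0],
  [-0.16, 0.04, 0, 0],
])

```text
time_s: 11.0
ee_pos: [496.9, -148.1, 229.1]
ee_rot: [-0.0, 0.779, 0.628, -0.001]
contact_force: [-0.5, -0.1, -0.5]
grip_width: 27.1
finger_force: 59.0
```

Call:
jog_arm([
  [0, 0, 0, -7],
  [0, 0, 0, -7],
  [0, 0, 0, -5],
  [0, 0, 0, -2.7],
  [0, 0, 0, 0],
  [0, 0, 0, 0],
  [0, 0, 0, 0],
])

```text
time_s: 11.7
ee_pos: [498.1, -145.2, 229.8]
ee_rot: [-0.0, 0.645, 0.764, -0.0]
contact_force: [-0.6, -0.0, -0.3]
grip_width: 27.4
finger_force: 59.0
```

Run:
```python
from h import *; import pickle
s=telemetry.read_state(); im={n:snap(n,n+'5.png') for n in('wrist','side','scene')}; print(s['time_s'],s['ee_pos'],s['ee_rot'],s['contact_force'],s['grip_width'])
pickle.dump(s,open('s5.pkl','wb'))
w=cv2.resize(im['wrist'][130:280,180:380],(400,300)); z=lambda i,x,y:cv2.resize(i[y:y+75,x:x+100],(400,300),interpolation=cv2.INTER_CUBIC)
o=np.vstack([np.hstack([w,z(im['side'],185,135)]),np.hstack([z(im['scene'],270,120),cv2.resize(im['wrist'],(400,300))])]); cv2.imwrite('pics/c5.png',o[:,:,::-1])
print(tdelta(s,[498.7,-145.2,230]))
```

```text
11.7 [ 498.06913035 -145.18307675  229.79234024] [-2.88189204e-04  6.44999353e-01  7.64183052e-01 -1.17031472e-04] [-0.63152175 -0.01205341 -0.27704616] 27.358044593592165
[-0.00408594  0.02063172 -0.00693454]
```

View pics/c5.png

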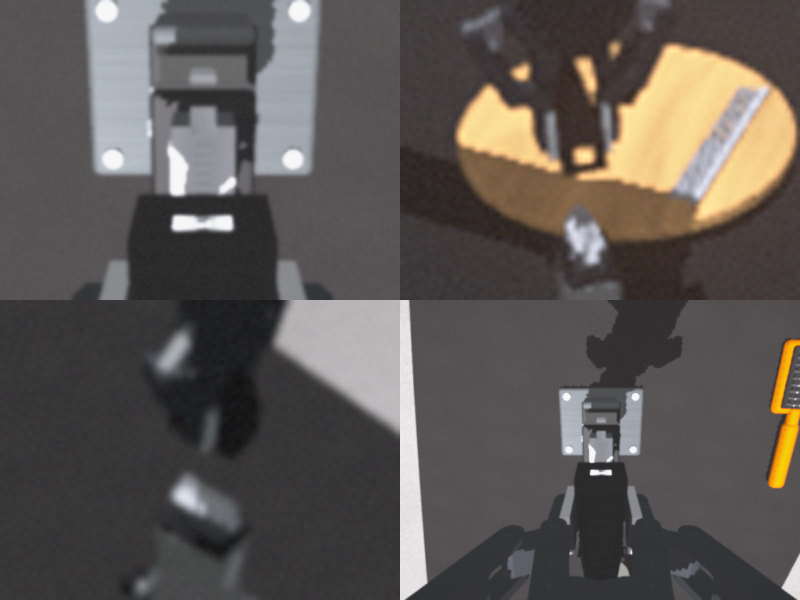

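The wrist view (top-left crop) shows the held guard's front wall with its rim edge at crop y≈195 (image v≈227, u 248–317) and its window at (281,241). The head and shoulder are beyond it, nearly centred, and the side view shows the guard upright above the blade. I'll measure the rim and shoulder edges.

Run:
```python
from h import *; import pickle
s=pickle.load(open('s5.pkl','rb')); m=optics.camera_model('wrist'); T=wristT(m,s); g=cv2.imread('pics/wrist5.png').max(2)
H=m['hand_eye']
for z in(4,5.5,7): print('rim pred',z,proj(m,[[24,-14,z],[24,14,z]],H).round(1).tolist(),'top',proj(m,[[24,-14,z-25],[24,14,z-25]],H).round(1).tolist(),'win',proj(m,[[24,-6,z-6],[24,6,z-6],[24,-6,z-19],[24,6,z-19]],H).round(1).tolist())
print('col u260',g[212:236,260],'\ncol u305',g[212:236,305])
for v in(231,236,252): print('row',v,g[v,240:256],g[v,308:326])
print('winrow241',g[241,258:306]); print('wincol',g[228:256,274],g[228:256,290])
print('sh row 185',g[185,248:318]); print('sh row 200',g[200,248:318])
for y in(-146.8,-145.2,-143.5):
    f=lambda P:proj(m,placed(P,498.7,y,.1695,0),T).round(1).tolist()
    print(y,'sh',f(boxpts(36,53,140)),'head18',f(boxpts(20,40,158)),'edge',f(boxpts(5,36,168)))
```

```text
rim pred 4 [[247.7, 223.9], [310.8, 224.0]] top [[241.7, 247.8], [316.0, 247.9]] win [[265.1, 229.0], [293.2, 229.0], [263.7, 241.3], [294.2, 241.4]]
rim pred 5.5 [[248.0, 222.7], [310.5, 222.8]] top [[242.1, 246.1], [315.6, 246.2]] win [[265.3, 227.7], [293.1, 227.7], [263.8, 239.8], [294.1, 239.8]]
rim pred 7 [[248.3, 221.6], [310.2, 221.6]] top [[242.5, 244.5], [315.3, 244.6]] win [[265.4, 226.4], [292.9, 226.5], [264.0, 238.3], [294.0, 238.3]]
col u260 [125 125 125 127 129 126 127 127 127 127 128 128 128 122 106  76  55  44
  45  45  44  45  41  43] 
col u305 [93 93 93 93 91 93 89 88 92 89 90 90 87 84 78 61 46 46 45 40 47 43 46 45]
row 231 [87 87 89 89 89 88 88 79 63 48 44 44 47 45 43 44] [45 44 45 45 46 53 67 81 82 85 85 86 85 87 89 90 90 87]
row 236 [88 88 89 90 88 85 73 59 46 47 46 44 40 44 45 44] [45 45 43 43 44 46 50 63 77 87 86 87 86 86 91 87 88 89]
row 252 [86 89 82 68 54 46 44 45 44 43 49 46 44 46 46 44] [43 47 47 48 45 43 48 44 46 48 56 78 84 88 87 88 88 88]
winrow241 [ 45  42  47  48  46  44  44  87 208 247 247 247 247 247 247 247 247 247
 246 245 239 230 227 223 227 24
[... 871 characters left out ...]
  62 109 152 176 178 181 179 178 175 178 177 178]
-146.8 sh [[307.2, 177.3], [305.5, 248.8], [255.7, 248.8], [253.9, 177.3]] head18 [[296.3, 193.9], [295.5, 251.4], [265.6, 251.4], [264.7, 193.9]] edge [[284.5, 201.7], [284.4, 255.4], [276.5, 255.4], [276.3, 201.6]]
-145.2 sh [[307.7, 175.0], [305.9, 246.8], [256.0, 246.8], [254.2, 175.0]] head18 [[296.7, 191.5], [295.9, 249.3], [265.9, 249.3], [265.0, 191.5]] edge [[285.0, 199.2], [284.8, 253.1], [277.0, 253.1], [276.7, 199.2]]
-143.5 sh [[308.1, 172.5], [306.4, 244.7], [256.4, 244.7], [254.6, 172.5]] head18 [[297.2, 188.9], [296.4, 247.0], [266.3, 247.0], [265.5, 188.9]] edge [[285.5, 196.5], [285.3, 250.7], [277.4, 250.7], [277.2, 196.5]]
```

Run:
```python
from h import *
g=cv2.imread('pics/wrist5.png').max(2); g3=cv2.imread('pics/w3.png').max(2)
for u in(260,281,292,300): print(u,g[165:228,u])
print('w3 cols 140..215')
for u in(262,270,279,287): print(u,g3[140:216,u])
print('row',g3[180,255:305])
import pickle
s=pickle.load(open('s3.pkl','rb')); m=optics.camera_model('wrist'); T=wristT(m,s)
for y in(-146.8,-145.2,-143.5):
    f=lambda P:proj(m,placed(P,498.7,y,.1695,0),T).round(1).tolist()
    print(y,'sh',f(boxpts(36,53,140)),'head0',f(boxpts(20,40,140)),'head18',f(boxpts(20,40,158)),'edge',f(boxpts(5,36,168)))
```

```text
260 [108 111 111 113 110 108 105 104 100  80  56  54  62  80  98 120 127 128
 129 132 128 129 131 128 131 129 130 129 130 130 129 128 130 131 131 128
 129 128 129 128 128 125 126 128 128 128 127 125 125 125 127 129 126 127
 127 127 127 128 128 128 122 106  76]
281 [140 145 158 172 173 165 153 131 107  79  57  47  46  46  48  50  54  72
 118 148 158 158 157 157 155 156 155 155 155 154 152 153 153 154 152 149
 150 147 150 158 158 152 149 150 155 155 150 149 155 155 155 150 151 155
 158 152 146 150 156 157 143 122  82]
292 [105 104 106 105 105 105 104 103 100  76  58  43  47  48  50  47  49  49
  50  50  59  70  75  77  79  78  77  92 127 150 157 160 158 160 160 161
 158 158 159 161 162 161 160 160 160 160 161 161 163 161 159 161 162 161
 161 174 219 245 247 247 244 196 109]
300 [105 106 104 106 105 105 105 104 103  80  59  47  46  45  50  48  45  47
  50  48  48  47  47  49  47  48  50  47  47  50  46  45  49  46  48  58
  77  91  96  74  51  44  47  46  48  57  66  81  87  91  94 101 105 107
 109 110 110 110 109  98  89  78  60]
w3 cols 140..215
262 [105 105 104 105 106 104  86  70  7
[... 1588 characters left out ...]
60.5], [290.7, 208.6], [266.5, 208.5], [265.9, 160.4]] edge [[281.8, 165.5], [281.7, 210.2], [275.4, 210.1], [275.2, 165.5]]
-145.2 sh [[300.8, 146.8], [299.6, 207.4], [258.6, 207.3], [257.4, 146.7]] head0 [[291.1, 154.6], [290.6, 200.3], [267.6, 200.2], [267.1, 154.5]] head18 [[291.7, 158.5], [291.1, 206.8], [266.8, 206.7], [266.3, 158.4]] edge [[282.2, 163.4], [282.0, 208.3], [275.7, 208.3], [275.6, 163.4]]
-143.5 sh [[301.2, 144.8], [300.0, 205.6], [258.8, 205.5], [257.7, 144.7]] head0 [[291.4, 152.6], [290.9, 198.5], [267.9, 198.4], [267.5, 152.5]] head18 [[292.1, 156.4], [291.5, 204.8], [267.1, 204.8], [266.6, 156.3]] edge [[282.5, 161.3], [282.4, 206.3], [276.1, 206.3], [276.0, 161.3]]
```

The seat and guard are aligned to within about 0.5 mm in the same camera. I'll descend to just above the blade, then go down slowly.

Call:
jog_arm([
  [0, 0.005, 0.2, 0],
  [0, 0, 0.4, 0],
  [0, 0, 0.4, 0],
  [0, 0, 0.3, 0],
  [0, 0, 0.2, 0],
  [0, 0, 0.15, 0],
  [0, 0, 0.1, 0],
  [0, 0, 0.05, 0],
  [0, 0, 0, 0],
  [0, 0, 0, 0],
])

```text
time_s: 12.85
ee_pos: [498.6, -145.5, 176.4]
ee_rot: [0.0, 0.645, 0.764, 0.0]
contact_force: [-0.2, 0.1, -0.4]
grip_width: 26.9
finger_force: 59.0
```

Call:
jog_arm([
  [0, 0, 0.03, 0],
  [0, 0, 0.03, 0],
  [0, 0, 0.03, 0],
  [0, 0, 0.03, 0],
  [0, 0, 0.03, 0],
  [0, 0, 0.03, 0],
  [0, 0, 0.03, 0],
  [0, 0, 0.03, 0],
  [0, 0, 0.03, 0],
  [0, 0, 0.03, 0],
  [0, 0, 0, 0],
])

```text
time_s: 13.95
ee_pos: [498.3, -145.4, 166.9]
ee_rot: [-0.0, 0.645, 0.764, -0.0]
contact_force: [0.7, -1.2, -0.2]
grip_width: 27.3
finger_force: 59.0
```

Call:
jog_arm([
  [0, 0, 0.02, 0],
  [0, 0, 0.02, 0],
  [0, 0, 0.02, 0],
  [0, 0, 0.02, 0],
  [0, 0, 0.02, 0],
  [0, 0, 0.02, 0],
  [0, 0, 0.02, 0],
  [0, 0, 0, 0],
])

```text
time_s: 14.75
ee_pos: [498.6, -145.0, 163.0]
ee_rot: [-0.0, 0.645, 0.764, 0.0]
contact_force: [-0.4, 2.6, 2.1]
grip_width: 27.5
finger_force: 59.3
```

Call:
jog_arm([
  [0, 0, 0.02, 0],
  [0, 0, 0.02, 0],
  [0, 0, 0.02, 0],
  [0, 0, 0.02, 0],
  [0, 0, 0.02, 0],
  [0, 0, 0.02, 0],
  [0, 0, 0.02, 0],
  [0, 0, 0, 0],
])

```text
time_s: 15.55
ee_pos: [498.8, -145.6, 159.4]
ee_rot: [0.0, 0.645, 0.764, 0.0]
contact_force: [-1.2, 2.8, 8.9]
grip_width: 27.5
finger_force: 60.1
```

Call:
jog_arm([
  [0.01, 0, 0.02, 0],
  [0, 0, 0.02, 0],
  [0, 0, 0.02, 0],
  [0, 0, 0.02, 0],
  [0, 0, 0.02, 0],
  [0, 0, 0.02, 0],
  [0, 0, 0.02, 0],
  [0, 0, 0, 0],
])

```text
time_s: 16.35
ee_pos: [499.2, -145.5, 155.0]
ee_rot: [0.001, 0.645, 0.764, 0.001]
contact_force: [1.4, 1.7, 3.2]
grip_width: 27.2
finger_force: 59.8
```

Call:
jog_arm([
  [0, 0, 0.02, 0],
  [0, 0, 0.02, 0],
  [0, 0, 0.02, 0],
  [0, 0, 0.02, 0],
  [0, 0, 0.02, 0],
  [0, 0, 0.02, 0],
  [0, 0, 0, 0],
])

```text
time_s: 17.05
ee_pos: [498.0, -145.2, 150.6]
ee_rot: [-0.0, 0.645, 0.764, -0.0]
contact_force: [0.1, 1.2, 2.9]
grip_width: 27.5
finger_force: 59.9
```

Call:
jog_arm([
  [0, 0, 0.015, 0],
  [0, 0, 0.015, 0],
  [0, 0, 0.015, 0],
  [0, 0, 0.015, 0],
  [0, 0, 0, 0],
])

```text
time_s: 17.55
ee_pos: [497.5, -145.0, 148.4]
ee_rot: [-0.001, 0.645, 0.764, -0.0]
contact_force: [0.4, 0.5, -4.9]
grip_width: 27.3
finger_force: 61.2
```

Call:
jog_arm([
  [0, 0, 0.015, 0],
  [0, 0, 0.015, 0],
  [0, 0, 0.015, 0],
  [0, 0, 0.015, 0],
  [0, 0, 0, 0],
])

```text
time_s: 18.05
ee_pos: [498.5, -145.0, 147.4]
ee_rot: [0.0, 0.645, 0.764, 0.0]
contact_force: [-1.0, 0.9, -1.4]
grip_width: 27.2
finger_force: 61.4
```

Call:
jog_arm([
  [0, 0, 0.015, 0],
  [0, 0, 0.015, 0],
  [0, 0, 0, 0],
])

```text
time_s: 18.35
ee_pos: [498.8, -145.3, 146.7]
ee_rot: [0.0, 0.645, 0.764, 0.0]
contact_force: [-0.9, 1.0, 0.0]
grip_width: 27.4
finger_force: 61.6
```

The force turned negative, so the catches have snapped. I'll continue gently to shoulder contact.

Call:
jog_arm([
  [0, 0, 0.01, 0],
  [0, 0, 0.01, 0],
  [0, 0, 0.01, 0],
  [0, 0, 0, 0],
])

```text
time_s: 18.75
ee_pos: [498.7, -145.1, 145.8]
ee_rot: [0.0, 0.645, 0.764, 0.0]
contact_force: [-1.6, 1.6, 3.4]
grip_width: 27.5
finger_force: 62.2
```

Call:
jog_arm([
  [0, 0, 0.01, 0],
  [0, 0, 0.01, 0],
  [0, 0, 0.01, 0],
  [0, 0, 0, 0],
])

```text
time_s: 19.15
ee_pos: [498.7, -145.1, 145.8]
ee_rot: [0.0, 0.645, 0.764, 0.001]
contact_force: [-3.4, 2.3, 11.0]
grip_width: 27.7
finger_force: 63.1
```

Call:
jog_arm([
  [0, 0, 0.01, 0],
  [0, 0, 0.01, 0],
  [0, 0, 0, 0],
])

```text
time_s: 19.45
ee_pos: [498.7, -145.1, 145.8]
ee_rot: [-0.0, 0.645, 0.764, 0.001]
contact_force: [-4.7, 2.8, 15.8]
grip_width: 27.3
finger_force: 63.7
```

Home: stiff contact at TCP z 145.8, 15.8 N down. Next I'll ease off and begin the pull.

Call:
jog_arm([
  [0, 0, -0.02, 0],
  [0, 0, -0.02, 0],
  [0, 0, -0.02, 0],
  [0, 0, -0.02, 0],
  [0, 0, -0.02, 0],
  [0, 0, -0.01, 0],
  [0, 0, 0, 0],
])

```text
time_s: 20.15
ee_pos: [497.9, -145.4, 146.9]
ee_rot: [-0.0, 0.645, 0.764, -0.0]
contact_force: [-0.2, 0.3, -0.7]
grip_width: 27.3
finger_force: 61.6
```

Call:
jog_arm([
  [0, 0, -0.01, 0],
  [0, 0, -0.01, 0],
  [0, 0, -0.01, 0],
  [0, 0, 0, 0],
])

```text
time_s: 20.55
ee_pos: [497.9, -144.9, 147.7]
ee_rot: [-0.0, 0.645, 0.764, -0.0]
contact_force: [-0.9, 0.2, -4.2]
grip_width: 27.0
finger_force: 61.2
```

Call:
jog_arm([
  [0, 0, -0.005, 0],
  [0, 0, -0.005, 0],
  [0, 0, -0.005, 0],
  [0, 0, -0.005, 0],
  [0, 0, 0, 0],
])

```text
time_s: 21.05
ee_pos: [497.8, -144.8, 148.2]
ee_rot: [-0.001, 0.645, 0.764, -0.0]
contact_force: [0.5, 1.5, -10.3]
grip_width: 26.9
finger_force: 60.5
```

Call:
jog_arm([
  [0, 0, 0, 0],
  [0, 0, 0, 0],
])

```text
time_s: 21.25
ee_pos: [497.8, -144.8, 148.3]
ee_rot: [-0.001, 0.645, 0.764, -0.0]
contact_force: [-0.2, 2.0, -11.3]
grip_width: 27.5
finger_force: 60.3
```

Call:
jog_arm([
  [0, 0, 0, 0],
  [0, 0, 0, 0],
  [0, 0, 0, 0],
  [0, 0, 0, 0],
  [0, 0, 0, 0],
])

```text
time_s: 21.75
ee_pos: [497.8, -144.9, 148.4]
ee_rot: [-0.001, 0.645, 0.764, -0.0]
contact_force: [-0.4, 2.0, -13.8]
grip_width: 27.5
finger_force: 60.0
```

Call:
jog_arm([
  [0, 0, 0, 0],
  [0, 0, 0, 0],
  [0, 0, 0, 0],
  [0, 0, 0, 0],
  [0, 0, 0, 0],
])

```text
time_s: 22.25
ee_pos: [497.9, -145.1, 148.5]
ee_rot: [-0.0, 0.645, 0.764, -0.0]
contact_force: [-0.6, 2.0, -15.7]
grip_width: 27.6
finger_force: 60.0
```

Call:
jog_arm([
  [0, 0, 0, 0],
  [0, 0, 0, 0],
  [0, 0, 0, 0],
  [0, 0, 0, 0],
  [0, 0, 0, 0],
])

```text
time_s: 22.75
ee_pos: [498.0, -145.2, 148.6]
ee_rot: [-0.0, 0.645, 0.764, -0.0]
contact_force: [-2.8, 1.2, -17.3]
grip_width: 27.1
finger_force: 60.1
```

Call:
jog_arm([
  [0, 0, 0, 0],
  [0, 0, 0, 0],
  [0, 0, 0, 0],
  [0, 0, 0, 0],
  [0, 0, 0, 0],
  [0, 0, 0, 0],
  [0, 0, 0, 0],
  [0, 0, 0, 0],
])

```text
time_s: 23.55
ee_pos: [498.0, -145.1, 148.6]
ee_rot: [-0.0, 0.645, 0.764, -0.0]
contact_force: [-3.5, 1.2, -18.2]
grip_width: 27.2
finger_force: 60.1
```

The arm controller creeps toward its target, and the pull crept past 15 N, peaking near 18 N. I batched those holds without checking in between, which was my mistake. I'll ease off now and redo the pull properly, checking at every step.

Call:
jog_arm([
  [0, 0, 0.02, 0],
  [0, 0, 0.02, 0],
  [0, 0, 0.01, 0],
  [0, 0, 0, 0],
  [0, 0, 0, 0],
  [0, 0, 0, 0],
  [0, 0, 0, 0],
  [0, 0, 0, 0],
  [0, 0, 0, 0],
  [0, 0, 0, 0],
])

```text
time_s: 24.55
ee_pos: [499.5, -145.4, 148.7]
ee_rot: [0.001, 0.645, 0.764, 0.001]
contact_force: [-4.7, 1.7, -5.2]
grip_width: 27.3
finger_force: 61.6
```

Call:
jog_arm([
  [0, 0, 0.02, 0],
  [0, 0, 0.02, 0],
  [0, 0, 0.01, 0],
  [0, 0, 0, 0],
  [0, 0, 0, 0],
  [0, 0, 0, 0],
  [0, 0, 0, 0],
  [0, 0, 0, 0],
  [0, 0, 0, 0],
  [0, 0, 0, 0],
])

```text
time_s: 25.55
ee_pos: [499.5, -145.4, 148.2]
ee_rot: [0.001, 0.645, 0.764, 0.001]
contact_force: [-7.3, 2.3, 1.8]
grip_width: 27.1
finger_force: 62.6
```

Call:
jog_arm([
  [0, -0.02, 0, 0],
  [0, 0, 0, 0],
  [0, 0, 0, 0],
  [0, 0, 0, 0],
  [0, 0, 0, 0],
])

```text
time_s: 26.05
ee_pos: [499.5, -145.5, 148.2]
ee_rot: [0.001, 0.645, 0.764, 0.002]
contact_force: [-5.8, 3.8, 0.5]
grip_width: 27.5
finger_force: 62.5
```

Call:
jog_arm([
  [0.01, -0.02, 0.015, 0],
  [0, 0, 0.015, 0],
  [0, 0, 0.015, 0],
  [0, 0, 0.015, 0],
  [0, 0, 0, 0],
  [0, 0, 0, 0],
  [0, 0, 0, 0],
])

```text
time_s: 26.75
ee_pos: [499.5, -145.5, 146.9]
ee_rot: [0.002, 0.645, 0.764, 0.002]
contact_force: [-4.7, 3.7, 3.0]
grip_width: 27.3
finger_force: 62.8
```

Call:
jog_arm([
  [0.01, -0.02, 0.01, 0],
  [0, 0, 0.01, 0],
  [0, 0, 0.01, 0],
  [0, 0, 0, 0],
  [0, 0, 0, 0],
  [0, 0, 0, 0],
  [0, 0, 0, 0],
])

```text
time_s: 27.45
ee_pos: [499.5, -145.5, 146.4]
ee_rot: [0.003, 0.645, 0.764, 0.002]
contact_force: [-4.7, 2.3, 5.8]
grip_width: 27.2
finger_force: 63.2
```

Run:
```python
from h import *
s=telemetry.read_state(); im={n:snap(n,n+'6.png') for n in('wrist','side')}; print(s['time_s'],s['ee_pos'],s['ee_rot'],s['contact_force'],s['torque'])
z=lambda i,x,y:cv2.resize(i[y:y+75,x:x+100],(400,300),interpolation=cv2.INTER_CUBIC)
o=np.hstack([cv2.resize(im['wrist'][130:280,180:380],(400,300)),z(im['side'],185,165)]); cv2.imwrite('pics/c6.png',o[:,:,::-1])
```

```text
27.45 [ 499.48180938 -145.47839035  146.43607049] [0.0027286  0.64503513 0.76414471 0.00225767] [-4.71668804  2.26441847  5.80217052] [ 0.63387672  1.16610245 -0.0119149 ]
```

View pics/c6.png

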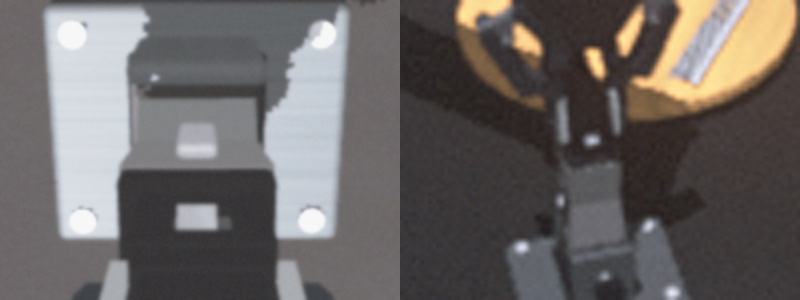

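The wrist crop shows the catch showing through the guard's window at crop (197,217), slightly left of the window's centre, and the guard sitting on the shoulder in the side view. The guard is biased toward +x, so I'll relieve the lateral load.

Call:
jog_arm([
  [0, -0.02, 0, 0],
  [0, -0.01, 0, 0],
  [0, 0, 0, 0],
  [0, 0, 0, 0],
  [0, 0, 0, 0],
  [0, 0, 0, 0],
  [0, 0, 0, 0],
  [0, 0, 0, 0],
])

```text
time_s: 28.35
ee_pos: [499.5, -145.4, 145.9]
ee_rot: [0.004, 0.645, 0.764, 0.002]
contact_force: [-0.6, 2.5, 9.1]
grip_width: 27.2
finger_force: 63.6
```

Run:
```python
from h import *
import time
for i in range(3):
    s=telemetry.read_state(); print(s['time_s'],s['ee_pos'],s['contact_force'],s['torque'],s['joint_pos'].round(4),s['grip_width'])
```

```text
28.35 [ 499.45145917 -145.44390952  145.89965344] [-0.56133236  2.46063931  9.08853619] [ 0.65979586  0.211873   -0.04574999] [-0.1683  0.3294  0.4568  2.0157 -0.1968  0.8293  0.5689] 27.194961106295786
28.35 [ 499.45145917 -145.44390952  145.89965344] [-0.56133236  2.46063931  9.08853619] [ 0.65979586  0.211873   -0.04574999] [-0.1683  0.3294  0.4568  2.0157 -0.1968  0.8293  0.5689] 27.194961106295786
28.35 [ 499.45145917 -145.44390952  145.89965344] [-0.56133236  2.46063931  9.08853619] [ 0.65979586  0.211873   -0.04574999] [-0.1683  0.3294  0.4568  2.0157 -0.1968  0.8293  0.5689] 27.194961106295786
```

Call:
jog_arm([
  [0.01, 0, -0.02, 0],
  [0, 0, -0.02, 0],
  [0, 0, 0, 0],
  [0, 0, 0, 0],
  [0, 0, 0, 0],
  [0, 0, 0, 0],
  [0, 0, 0, 0],
])

```text
time_s: 29.05
ee_pos: [498.4, -145.2, 145.9]
ee_rot: [0.003, 0.645, 0.764, 0.002]
contact_force: [2.8, 1.4, 6.3]
grip_width: 27.3
finger_force: 63.3
```

Call:
jog_arm([
  [0, 0.01, -0.02, 0],
  [0, 0, -0.02, 0],
  [0, 0, 0, 0],
  [0, 0, 0, 0],
  [0, 0, 0, 0],
  [0, 0, 0, 0],
  [0, 0, 0, 0],
])

```text
time_s: 29.75
ee_pos: [497.0, -145.2, 145.9]
ee_rot: [0.001, 0.645, 0.764, 0.0]
contact_force: [6.2, 0.6, 2.2]
grip_width: 27.2
finger_force: 62.6
```

Call:
jog_arm([
  [0, 0.03, 0, 0],
  [0, 0.01, 0, 0],
  [0, 0, 0, 0],
  [0, 0, 0, 0],
  [0, 0, 0, 0],
  [0, 0, 0, 0],
  [0, 0, 0, 0],
])

```text
time_s: 30.45
ee_pos: [497.0, -145.2, 145.8]
ee_rot: [0.0, 0.645, 0.764, -0.0]
contact_force: [2.9, -1.2, 6.1]
grip_width: 27.6
finger_force: 63.1
```

Call:
jog_arm([
  [0, 0.02, -0.02, 0],
  [0, 0.01, -0.02, 0],
  [0, 0, 0, 0],
  [0, 0, 0, 0],
  [0, 0, 0, 0],
  [0, 0, 0, 0],
  [0, 0, 0, 0],
  [0, 0, 0, 0],
  [0, 0, 0, 0],
  [0, 0, 0, 0],
])

```text
time_s: 31.45
ee_pos: [497.8, -144.2, 146.6]
ee_rot: [-0.0, 0.645, 0.764, 0.0]
contact_force: [-0.5, -0.7, -0.4]
grip_width: 27.3
finger_force: 62.5
```

Call:
jog_arm([
  [0, 0, -0.01, 0],
  [0, 0, -0.01, 0],
  [0, 0, -0.005, 0],
  [0, 0, 0, 0],
  [0, 0, 0, 0],
  [0, 0, 0, 0],
  [0, 0, 0, 0],
  [0, 0, 0, 0],
])

```text
time_s: 32.25
ee_pos: [497.9, -144.3, 147.4]
ee_rot: [-0.0, 0.645, 0.764, 0.0]
contact_force: [-0.1, -0.3, -1.5]
grip_width: 27.5
finger_force: 62.5
```

Catch contact is starting. I'll use small steps, checking each one.

Call:
jog_arm([
  [0, 0, -0.004, 0],
  [0, 0, -0.003, 0],
  [0, 0, 0, 0],
  [0, 0, 0, 0],
  [0, 0, 0, 0],
  [0, 0, 0, 0],
  [0, 0, 0, 0],
  [0, 0, 0, 0],
])

```text
time_s: 33.05
ee_pos: [497.8, -144.2, 147.6]
ee_rot: [-0.0, 0.645, 0.764, 0.0]
contact_force: [0.3, 0.1, -2.3]
grip_width: 27.4
finger_force: 62.4
```

Call:
jog_arm([
  [0, 0, -0.004, 0],
  [0, 0, -0.004, 0],
  [0, 0, 0, 0],
  [0, 0, 0, 0],
  [0, 0, 0, 0],
  [0, 0, 0, 0],
  [0, 0, 0, 0],
  [0, 0, 0, 0],
])

```text
time_s: 33.85
ee_pos: [497.8, -144.3, 147.8]
ee_rot: [-0.0, 0.645, 0.764, -0.0]
contact_force: [0.4, -0.1, -3.2]
grip_width: 27.4
finger_force: 62.1
```

Call:
jog_arm([
  [0, 0, -0.004, 0],
  [0, 0, -0.004, 0],
  [0, 0, 0, 0],
  [0, 0, 0, 0],
  [0, 0, 0, 0],
  [0, 0, 0, 0],
  [0, 0, 0, 0],
  [0, 0, 0, 0],
])

```text
time_s: 34.65
ee_pos: [497.8, -144.3, 148.0]
ee_rot: [-0.0, 0.645, 0.764, -0.0]
contact_force: [0.6, -1.0, -6.5]
grip_width: 27.4
finger_force: 61.7
```

Call:
jog_arm([
  [0, 0, -0.003, 0],
  [0, 0, 0, 0],
  [0, 0, 0, 0],
  [0, 0, 0, 0],
  [0, 0, 0, 0],
  [0, 0, 0, 0],
])

```text
time_s: 35.25
ee_pos: [497.7, -144.2, 148.1]
ee_rot: [-0.0, 0.645, 0.764, -0.0]
contact_force: [0.4, 0.0, -9.3]
grip_width: 27.2
finger_force: 61.5
```

Call:
jog_arm([
  [0, 0, 0, 0],
  [0, 0, 0, 0],
  [0, 0, 0, 0],
])

```text
time_s: 35.55
ee_pos: [497.8, -144.2, 148.1]
ee_rot: [-0.0, 0.645, 0.764, -0.0]
contact_force: [0.9, -0.9, -8.5]
grip_width: 27.4
finger_force: 61.4
```

Call:
jog_arm([
  [0, 0, -0.002, 0],
  [0, 0, 0, 0],
  [0, 0, 0, 0],
  [0, 0, 0, 0],
])

```text
time_s: 35.95
ee_pos: [497.7, -144.3, 148.2]
ee_rot: [-0.0, 0.645, 0.764, -0.0]
contact_force: [1.3, -0.4, -9.0]
grip_width: 27.2
finger_force: 61.3
```

Call:
jog_arm([
  [0, 0, 0, 0],
  [0, 0, 0, 0],
  [0, 0, 0, 0],
  [0, 0, 0, 0],
])

```text
time_s: 36.35
ee_pos: [497.8, -144.4, 148.2]
ee_rot: [-0.0, 0.645, 0.764, -0.0]
contact_force: [0.0, -1.4, -10.6]
grip_width: 27.0
finger_force: 61.3
```

Holding near 10 N, checking often.

Call:
jog_arm([
  [0, 0, 0, 0],
  [0, 0, 0, 0],
  [0, 0, 0, 0],
  [0, 0, 0, 0],
])

```text
time_s: 36.75
ee_pos: [497.7, -144.3, 148.2]
ee_rot: [-0.0, 0.645, 0.764, -0.0]
contact_force: [-0.2, -0.7, -11.0]
grip_width: 26.8
finger_force: 61.3
```

Call:
jog_arm([
  [0, 0, 0.001, 0],
  [0, 0, 0, 0],
  [0, 0, 0, 0],
  [0, 0, 0, 0],
  [0, 0, 0, 0],
])

```text
time_s: 37.25
ee_pos: [497.8, -144.3, 148.2]
ee_rot: [-0.0, 0.645, 0.764, -0.0]
contact_force: [-0.5, -1.9, -9.1]
grip_width: 27.5
finger_force: 61.3
```

Call:
jog_arm([
  [0, 0, -0.001, 0],
  [0, 0, 0, 0],
  [0, 0, 0, 0],
  [0, 0, 0, 0],
])

```text
time_s: 37.65
ee_pos: [497.8, -144.3, 148.2]
ee_rot: [-0.0, 0.645, 0.764, -0.0]
contact_force: [-0.6, -1.6, -10.3]
grip_width: 27.0
finger_force: 61.2
```

Call:
jog_arm([
  [0, 0, 0, 0],
  [0, 0, 0, 0],
  [0, 0, 0, 0],
  [0, 0, 0, 0],
  [0, 0, 0, 0],
])

```text
time_s: 38.15
ee_pos: [497.8, -144.3, 148.2]
ee_rot: [-0.0, 0.645, 0.764, -0.0]
contact_force: [0.0, -0.8, -9.4]
grip_width: 27.5
finger_force: 61.2
```

Call:
jog_arm([
  [0, 0, -0.001, 0],
  [0, 0, 0, 0],
  [0, 0, 0, 0],
  [0, 0, 0, 0],
  [0, 0, 0, 0],
  [0, 0, 0, 0],
])

```text
time_s: 38.75
ee_pos: [497.8, -144.3, 148.2]
ee_rot: [-0.0, 0.645, 0.764, -0.0]
contact_force: [-0.5, -1.4, -11.0]
grip_width: 27.5
finger_force: 61.2
```

Call:
jog_arm([
  [0, 0, 0, 0],
  [0, 0, 0, 0],
  [0, 0, 0, 0],
  [0, 0, 0, 0],
  [0, 0, 0, 0],
  [0, 0, 0, 0],
])

```text
time_s: 39.35
ee_pos: [497.8, -144.3, 148.3]
ee_rot: [-0.0, 0.645, 0.764, -0.0]
contact_force: [-0.3, -1.5, -9.6]
grip_width: 27.4
finger_force: 61.1
```

Call:
jog_arm([
  [0, 0, 0, 0],
  [0, 0, 0, 0],
  [0, 0, 0, 0],
  [0, 0, 0, 0],
  [0, 0, 0, 0],
  [0, 0, 0, 0],
])

```text
time_s: 39.95
ee_pos: [497.8, -144.3, 148.3]
ee_rot: [-0.0, 0.645, 0.764, 0.0]
contact_force: [-0.2, -1.0, -11.4]
grip_width: 27.0
finger_force: 61.1
```

Call:
jog_arm([
  [0, 0, 0, 0],
  [0, 0, 0, 0],
  [0, 0, 0, 0],
  [0, 0, 0, 0],
  [0, 0, 0, 0],
  [0, 0, 0, 0],
])

```text
time_s: 40.55
ee_pos: [497.8, -144.3, 148.2]
ee_rot: [-0.0, 0.645, 0.764, -0.0]
contact_force: [-1.3, -1.4, -10.9]
grip_width: 27.3
finger_force: 61.1
```

It held around 10–11 N for about 4 s. Now I'll ease off to home.

Call:
jog_arm([
  [0, 0, 0.01, 0],
  [0, 0, 0.01, 0],
  [0, 0, 0.01, 0],
  [0, 0, 0.01, 0],
  [0, 0, 0.01, 0],
  [0, 0, 0.01, 0],
  [0, 0, 0.01, 0],
  [0, 0, 0.01, 0],
  [0, 0, 0, 0],
  [0, 0, 0, 0],
  [0, 0, 0, 0],
  [0, 0, 0, 0],
])

```text
time_s: 41.75
ee_pos: [497.9, -144.3, 145.9]
ee_rot: [0.0, 0.645, 0.764, 0.0]
contact_force: [1.0, 0.4, -0.4]
grip_width: 27.0
finger_force: 62.2
```

Call:
jog_arm([
  [0, 0, 0.01, 0],
  [0, 0, 0.005, 0],
  [0, 0, 0, 0],
  [0, 0, 0, 0],
  [0, 0, 0, 0],
  [0, 0, 0, 0],
  [0, 0, 0, 0],
])

```text
time_s: 42.45
ee_pos: [497.9, -144.3, 145.8]
ee_rot: [0.0, 0.645, 0.764, 0.0]
contact_force: [-1.7, 1.3, 6.1]
grip_width: 27.2
finger_force: 62.9
```

Call:
jog_arm([
  [0, 0, -0.005, 0],
  [0, 0, -0.005, 0],
  [0, 0, 0, 0],
  [0, 0, 0, 0],
  [0, 0, 0, 0],
  [0, 0, 0, 0],
  [0, 0, 0, 0],
  [0, 0, 0, 0],
  [0, 0, 0, 0],
], claw=65)

```text
time_s: 43.35
ee_pos: [497.8, -144.3, 145.7]
ee_rot: [-0.0, 0.645, 0.764, 0.0]
contact_force: [-0.4, -0.5, -0.7]
grip_width: 65.2
finger_force: 0.0
```

Call:
jog_arm([
  [0, 0, -0.2, 0],
  [0, 0, -0.5, 0],
  [0, 0, -0.7, 0],
  [0, 0, -0.8, 0],
  [0, 0, -0.8, 0],
  [0, 0, -0.7, 0],
  [0, 0, -0.4, 0],
  [0, 0, -0.2, 0],
  [0, 0, 0, 0],
  [0, 0, 0, 0],
])

```text
time_s: 44.35
ee_pos: [497.3, -144.1, 273.8]
ee_rot: [-0.001, 0.645, 0.764, -0.0]
contact_force: [0.1, -0.7, -0.4]
grip_width: 64.9
finger_force: 0.0
```

Run:
```python
from h import *
s=telemetry.read_state(); im={n:snap(n,n+'7.png') for n in('wrist','side','scene')}; print(s['time_s'],s['ee_pos'],s['contact_force'])
z=lambda i,x,y:cv2.resize(i[y:y+75,x:x+100],(400,300),interpolation=cv2.INTER_CUBIC)
o=np.vstack([np.hstack([cv2.resize(im['wrist'][130:280,180:380],(400,300)),z(im['side'],185,165)]),np.hstack([z(im['scene'],270,130),cv2.resize(im['scene'],(400,300))])]); cv2.imwrite('pics/c7.png',o[:,:,::-1])
m=optics.camera_model('wrist'); T=wristT(m,s)
for z0 in(140,142): print(z0,proj(m,placed(boxpts(28,48,0)+boxpts(11,43,58),498.3,-145.3,.1695,z0),T).round(1).tolist())
```

```text
44.35 [ 497.31641625 -144.08803333  273.84733593] [ 0.06673771 -0.71858005 -0.44633463]
140 [[299.0, 167.1], [298.1, 223.4], [264.7, 223.4], [263.9, 167.1], [289.8, 189.4], [289.3, 250.5], [273.2, 250.4], [272.7, 189.4]]
142 [[299.1, 167.6], [298.2, 224.3], [264.6, 224.3], [263.7, 167.6], [289.9, 190.3], [289.4, 251.7], [273.1, 251.7], [272.6, 190.3]]
```

View pics/c7.png

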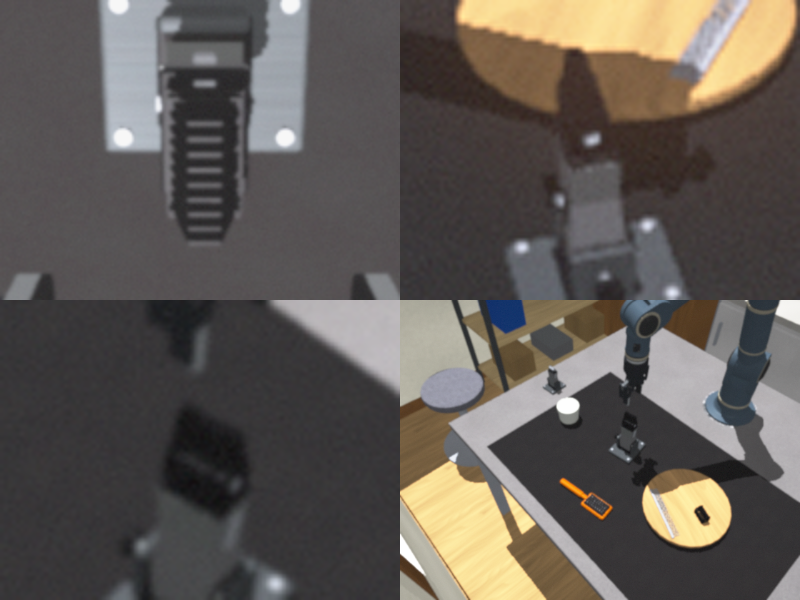

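The guard sits upright and home: the front catch shows in its window at crop (205,83), and the side view shows it flush on the shoulder. Everything else lies undisturbed, so I'll hand in.

```bash
python3 -c "
from workcell import job; print(job.close_job())"
```

```text
the job is handed in; nothing more can be done
None
```

The long guard is snapped fully home, released and left on the clipper, but the 15 N limit was broken: my first pull crept to about 18 N, so I eased off and redid the pull, holding about 10–11 N for 4 s and never exceeding 11.4 N.

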